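Set a mug under the milk frother on its ratchet stand

ROBOT

A 7-joint arm with a two-finger parallel gripper is mounted at the origin on a cart in front of the work surface, level with it; the furniture and walls round the work are solid. World frame = base frame: x ahead of the robot, y to its left, z up, the work surface at z = 0. Lengths are in m, angles in rad, forces in N, time in s.
With the tool pointing down it reaches from about 0.425 to 0.925 m from the base axis. Payload 6.8 kg.
Tool frame: the origin (TCP) lies at the very end of the fingers, on their centre line; the grasp point (between the pads) lies r.grip_depth behind it (r.grip_depth is the distance from the TCP to the grasp point, in m); z points along the fingers, y is the line along which they close (so a half turn about z gives the same grasp; the last joint's range is limited). The gripper opens to 85 mm and grips with 20 to 120 N. Pads are 22 mm wide; open, the fingers measure 114 mm over their backs; the gripper's body (76 mm by 85 mm) begins 54 mm behind the grasp point. The pads swing forward as they close: fully open they stand 13 mm farther back than shut.
Start: joints at [-1.428, 0.477, 0.022, 1.555, -0.011, 1.109, -0.083], TCP at [0.168, 0.654, 0.231] pointing down, gripper open.
Joint ranges: [-2.96, 2.96], [-0.34, 2.1], [-1.41, 1.46], [0.24, 2.44], [-1.37, 4.51], [0.17, 1.92], [-2.96, 2.96]. Speed limits (rad/s): [2.39, 2.39, 3.14, 3.14, 3.14, 3.14, 3.14].

INTERFACE

Orientations are given as a 3x3 rotation matrix whose columns are the frame's x, y, z axes.
In Python, from plant import r, imaging, order gives the robot as it stands. The module is installed in compiled form; this text tells all that it offers.
- The arm moves only by the tool servo_tool, never from a script. Its argument "targets" is a list that holds one entry, the list of rows, each a list of 7 numbers: the turn, a rotation vector about the tool's x, y, z in rad, then the shift along the tool's x, y, z in m, then the closure in counts, from 0 (fully open) to 255 (shut). In form: [[[wx, wy, wz, tx, ty, tz, claw], ...]]. A call has 1 to 20 rows; each row shifts and turns the commanded pose from where the row before left it, along the tool's axes as they then stand; what a row does not reach is not made up. A row lasts 1/10 s, in which the tool goes at most 50 mm and 8.59 degrees, less where a joint would pass 70% of its speed; a pose out of reach is approached as far as the arm can. A call with a gripper value outside its range is refused whole. The fingers move at their own pace and stop on an object; "newtons" is the grip in N (left out, the last holds). Time passes only in rows, so rows that do not move let the fingers close. It gives the time, the measured TCP pose, the force, the opening and the grip force at its end, in the units of the state.
- r.read_state(): the state, without advancing time (a new reading comes with each control period).
- imaging.get_image(name): name is "scene" or "top" or "wrist"; returns a dict with "frame" (480x640x3 uint8, red, green, blue), "intrinsics" (3x3 intrinsics, pixels), "pose" (4x4, takes a point from camera to world coordinates). Camera axes: x right, y up, looking along -z (the intrinsics and any distortion apply to the point x, -y, -z); pixel columns grow to the right and rows downward; lengths in m; the calibration is good to about 2 mm. A picture is of the moment at which its call begins. There is no depth.
- order.finish_job(): hands the job in; it is judged then, once.
The state is a dict: "time": time; "qpos": joint angles; "qd": joint speeds; "effort": joint torques, N m; "tool_pos": TCP position; "tcp_rot": TCP orientation; "force": force on the tool from outside, world axes, zero at the start; "moment": the same for the moment, N m; "width": finger opening in m; "grasp_force": force on a finger pad.
Only numpy, scipy, OpenCV 4.12 (cv2) and the standard library are available. Lean on these libraries where they do the work, as an engineer would, in place of code of your own. Each camera call takes 0.05 s, during which the arm holds its last target. There are 200 camera calls.

TASK

Get the milk frother ready for use: raise it on its ratchet stand until the whisk hangs clear above mug height, let the pawl hold it there, and stand the mug upright on the cork spot under the whisk. Then squeeze the pawl lever to lower the whisk into the mug and let the pawl catch it with the whisk hanging at about half the mug's depth, in the middle and not on the bottom. Do not knock the whisk hard against the mug, do not tip the mug over, and leave the other things on the worktop where they are.

Things in the scene. Friction and masses are not known exactly. Their poses are not given: they have to be found in the camera images.
- stand: Fixed stand: marble base 150 (x) x 280 (y) x 16 mm, origin at the centre of its underside, x to its back (away from the robot), y to its left, z up. At (15, -70) mm a 20 mm square column, 326 mm high, saw teeth on its right. The carriage on it has an arm 140 mm to the left (holds the frother), a fixed grip bar to the front and right of it the pawl lever: squeezed together like pliers.
- carriage (a joint): Height of carriage and frother (m): 0 lowest, 0.122 top stop. The pawl catches at 0.006, 0.018, 0.030 ... every 0.012 up to 0.114. Can be lifted at any time (8 to 14 N, slowly, clicking); let go, it sinks to the tooth below. 0.5 kg; sinks, damped, while the pawl is out. The whisk's underside is 15 mm + this value above the base top, so above the mug's rim (92 mm) only past 0.077.
- lever (a joint): Angle of the pawl lever about its vertical pivot, in rad: 0 = pawl sprung into the teeth, 0.28 = squeezed to its stop. The pawl is clear of the teeth above about 0.16. Squeezing takes 2 to 3 N; as jaws close on it the carriage can sink a few mm (up to about 8) before they hold it. Let go, the lever springs back and the pawl catches.
- squeeze_point (a point): On the carriage, 90 mm in front of the column's centre: where to centre jaws that close along the stand's y to squeeze lever and fixed grip bar together. Both are flat from 60 to 108 mm in front of the column (round ends beyond), 10 mm above and below this point. At rest the bar's outer face is 16 mm left of it, the lever's 32 mm right; fully squeezed they are 33 mm over the outside, centred here.
- frother: White upright milk frother, 33 mm in diameter, in the arm's clamp; moves only up and down with the carriage. Origin on its axis, 85 mm below its top, 105 mm above the whisk's underside. Clamp ring (43 mm across) 11 to 33 mm above the origin; the body is free to grasp from 35 to 78 mm above it and ends 20 mm below it, where a thin wand hangs with a flat round whisk, 25 mm across, at its end.
- frother_top (a point): Centre of the top of the frother's body. Moves with the carriage.
- whisk_tip (a point): Centre of the underside of the whisk coil, on the frother's axis. Moves with the carriage.
- mug_spot (a point): Centre of the round cork spot (92 mm across, flush) on top of the marble base, straight under the whisk.
- mug: Cream ceramic mug, 86 mm in diameter, 92 mm high, 0.24 kg, loose. Origin at its underside, 17 mm from the mug's own axis towards the handle; z up, the handle points along -y. Wall about 5 mm, inner width about 75 mm.
- mug_floor (a point): Point on the mug's axis at its inner floor, 7 mm above its underside; the rim is 85 mm above it. In the mug's frame at (0, 17, 7) mm.
- mug_handle (a point): Point in the upright outer bar of the mug's handle where it can be pinched across (jaws closing along the mug's x), best leaning back over the handle: 72 mm from the mug's axis, 56 mm above the underside. The bar is 10 to 12 mm thick, and upright from 35 to 70 mm above the underside; its outermost edge is 77 mm from the axis. There are 25 mm free between bar and mug.
- espresso_cup: Small dark cup, 65 x 93 x 53 mm, standing to the right behind the stand; a bystander. Origin at the centre of its underside.
- honey_jar: Honey jar, 63 mm in diameter, 94 mm high, standing behind the stand; a bystander. Origin at the centre of its underside.
- teaspoon: Steel teaspoon, 130 mm long, lying at the back between mug and stand; a bystander. Origin at the centre of its underside.

How it is judged:
On the way, in this order (a step that is already met when the one before it is completed fails the run):
1. the frother is raised so that its whisk is above the mug's height, and hangs on the pawl, let go (value of joint carriage above 0.084 m and contact force between the fingers and stand below 0.3 N and value of joint lever below 0.1 rad), for 0.2 s.
2. the mug stands upright on the cork spot under the raised whisk, let go (value of joint carriage above 0.075 m and horizontal distance between mug_floor and mug_spot below 0.018 m and z of mug_floor in the frame of mug_spot below 0.01 m and angle between mug's own z axis and vertical below 0.06 rad and contact force between the fingers and mug below 0.3 N), for 0.2 s.
At the end, for the whole second after the job is handed in: The mug stands upright and still on the cork spot, its axis within 18 mm of the whisk's; the underside of the whisk hangs 28 to 58 mm above the mug's inner floor (about half of its 85 mm depth), with the pawl in the teeth and the carriage at rest (z of whisk_tip in the frame of mug_floor between 0.028 and 0.058 m and horizontal distance between whisk_tip and mug_floor below 0.018 m and value of joint lever below 0.1 rad and z of mug_floor in the frame of mug_spot below 0.01 m and angle between mug's own z axis and vertical below 0.06 rad and linear speed of each of mug, frother below 0.01 m/s); the robot touches nothing.
It fails at once if the whisk or frother is knocked against the mug with more than 10 N (contact force between frother and mug above 10 N).
It fails at once if the mug is tipped over (more than 45 degrees) (angle between mug's own z axis and vertical above 0.785 rad).
It fails at once if the espresso cup, honey jar or teaspoon is pushed more than 30 mm (distance of any of espresso_cup, honey_jar, teaspoon from where it was at the start of the episode above 0.03 m).
It also fails if it takes over 67 s, if anything falls off the work surface, if the arm or the gripper's body presses on something with over 40 N, if the wrist force passes 120 N, or if a joint passes its speed limit or range.

## Working session

There is one attempt and no reset: what is moved stays moved. The work goes in short steps, Python scripts to look and compute and a tool call to move; the robot and the scene stay as the last step left them, time stands still between calls to the robot, and variables do not carry over. Pictures are saved under pics/ and viewed, at most 10 in all, crops included, and the job is handed in when it is done.

Besides the shell and the picture viewer there is one more tool, called after "Emit:" in YAML: its name, and indented under it one key for each argument. servo_tool: Moves the arm, as the interface text tells. Its arguments: {"type":"object","properties":{"targets":{"type":"array"},"newtons":{"type":"number"}},"required":["targets"]}

```bash
mkdir -p pics; cat > h.py <<'E'
import numpy as np, cv2
from plant import r, imaging, order
def snap(n,f):
    d=imaging.get_image(n); cv2.imwrite(f'pics/{f}.png',d['frame'][:,:,::-1]); np.savez(f'pics/{f}.npz',K=d['intrinsics'],P=d['pose'],F=d['frame']); return d
def ray(f,u,v):
    d=np.load(f'pics/{f}.npz');K=d['K'];P=d['P']
    p=np.linalg.solve(K,[u,v,1.]);return P[:3,3],P[:3,:3]@np.array([p[0],-p[1],-p[2]])
def plane(f,u,v,z):
    o,d=ray(f,u,v);return o+d*(z-o[2])/d[2]
def tri(*a):
    A=np.zeros((3,3));b=np.zeros(3)
    for f,u,v in a:
        o,d=ray(f,u,v);d=d/np.linalg.norm(d);M=np.eye(3)-np.outer(d,d);A+=M;b+=M@o
    return np.linalg.solve(A,b)
def proj(f,X):
    d=np.load(f'pics/{f}.npz');p=d['P'][:3,:3].T@(np.array(X)-d['P'][:3,3]);q=d['K']@np.array([p[0],-p[1],-p[2]]);return q[:2]/q[2]
E
python3 - <<'E'
from h import *
for n in ('scene','top'):
    d=snap(n,n+'0');print(n,d['intrinsics'].round(1).tolist(),d['pose'].round(3).tolist())
s=r.read_state();print(s['time'],s['tool_pos'],s['tcp_rot'],r.grip_depth,s['force'],s['width'])
E
```

```text
scene [[534.6, 0.0, 328.1], [0.0, 534.6, 245.0], [0.0, 0.0, 1.0]] [[0.816, 0.319, -0.482, -0.07], [-0.578, 0.458, -0.675, -0.924], [0.006, 0.83, 0.558, 0.931], [0.0, 0.0, 0.0, 1.0]]
top [[531.2, 0.0, 324.3], [0.0, 531.2, 240.7], [0.0, 0.0, 1.0]] [[0.048, 0.954, -0.297, 0.26], [-0.999, 0.045, -0.017, -0.006], [-0.003, 0.297, 0.955, 1.338], [0.0, 0.0, 0.0, 1.0]]
0.1 [0.16738206 0.65335682 0.23040364] [[-9.68714955e-01  2.48175828e-01 -3.07492608e-04]
 [ 2.48175994e-01  9.68713569e-01 -1.64239395e-03]
 [-1.09730218e-04 -1.66732387e-03 -9.99998604e-01]] 0.0187 [ 0.34527673  0.47250349 -0.01768113] 0.08537038473918655
```

View pics/scene0.png

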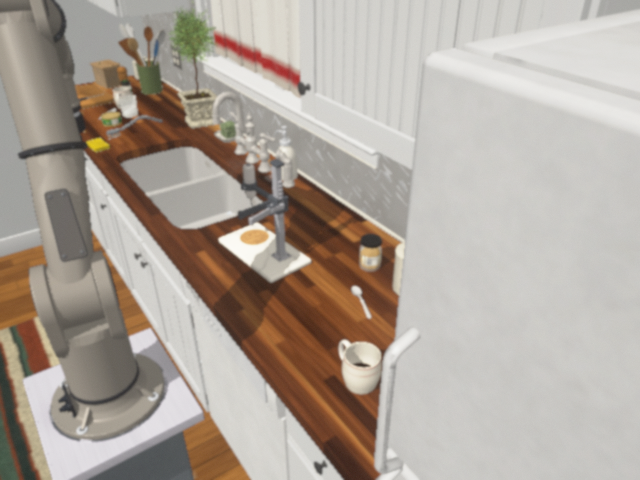

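View pics/top0.png

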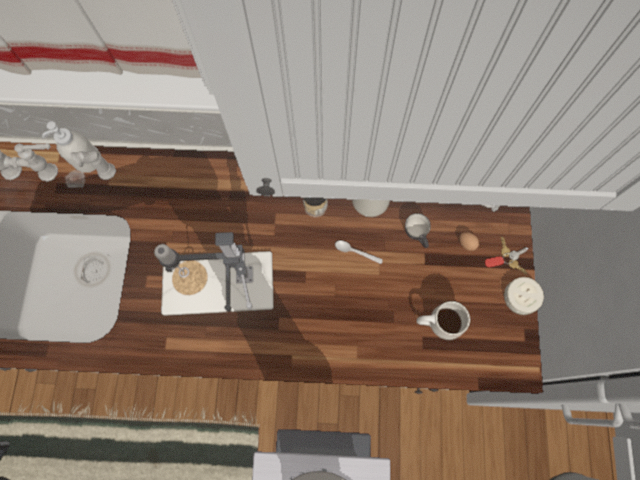

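Top view: marble base has corners near (162,253), (273,253), (274,307), (163,314), cork at (188,278), frother top at (167,255), grip bar and lever at (228,290) and (248,290). The mug rim is at (450,320), with its handle pointing left to (424,321).

```bash
python3 - <<'E'
from h import *
F=np.load('pics/top0.npz')['F'];hsv=cv2.cvtColor(F,cv2.COLOR_RGB2HSV)
m=((hsv[...,1]<60)&(hsv[...,2]>120)).astype(np.uint8);
b=np.zeros_like(m);b[240:325,155:285]=m[240:325,155:285]
ys,xs=np.nonzero(b);print('base',xs.min(),xs.max(),ys.min(),ys.max())
c,_=cv2.findContours(b,cv2.RETR_EXTERNAL,cv2.CHAIN_APPROX_NONE);k=max(c,key=cv2.contourArea)
bx=cv2.approxPolyDP(cv2.convexHull(k),5,True)[:,0];print(bx.tolist())
for p in bx: print('corner',plane('top0',*map(float,p),.016).round(4))
co=np.zeros_like(m);co[255:300,165:215]=((hsv[...,0]<25)&(hsv[...,1]>80)&(hsv[...,2]>120))[255:300,165:215]
ck=max(cv2.findContours(co,0,2)[0],key=cv2.contourArea);e=cv2.minEnclosingCircle(ck);print('cork',e,plane('top0',*e[0],.016).round(4))
mm=np.zeros_like(m);mm[295:345,410:475]=((hsv[...,1]<90)&(hsv[...,2]>120))[295:345,410:475]
mk=max(cv2.findContours(mm,0,2)[0],key=cv2.contourArea);print('mugbb',cv2.boundingRect(mk))
a=cv2.resize(F[295:345,410:475],None,fx=6,fy=6,interpolation=2);bb=cv2.resize(F[225:325,150:285],None,fx=5.5,fy=5.5,interpolation=2)
out=np.zeros((560,760,3),np.uint8)
G=np.load('pics/scene0.npz')['F'];g=cv2.resize(G[330:400,325:395],None,fx=4,fy=4,interpolation=2)
bb=cv2.resize(F[225:325,150:285],None,fx=3.4,fy=3.4,interpolation=2);g2=cv2.resize(G[145:285,210:315],None,fx=2.8,fy=2.8,interpolation=2)
a=cv2.resize(F[295:345,410:475],None,fx=4,fy=4,interpolation=2)
out[:340,:459]=bb;out[345:345+200,:260]=a[:200];out[:392,462:756]=g2[:,:294];out[280:560,0:0]=0;out[345:560,262:461]=g[:215,:199]
cv2.imwrite('pics/c.png',out[:,:,::-1])
E
```

```text
base 155 272 243 315
[[222, 259], [225, 312], [161, 313], [163, 267]]
corner [0.6091 0.2788 0.016 ]
corner [0.4725 0.2568 0.016 ]
corner [0.4624 0.4167 0.016 ]
corner [0.5807 0.4281 0.016 ]
cork ((189.0, 277.0), 17.204750061035156) [0.5577 0.3581 0.016 ]
mugbb (417, 301, 54, 39)
```

View pics/c.png

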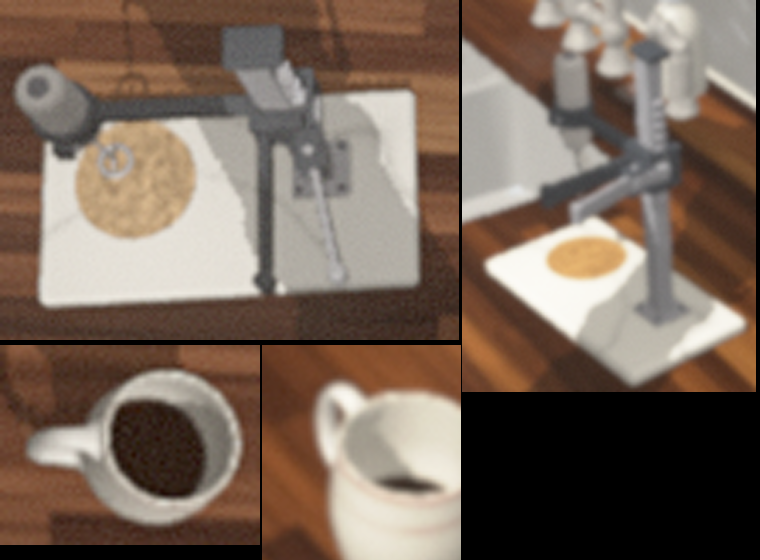

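```bash
python3 - <<'E'
from h import *
T=lambda u,v:(150+u/3.4,225+v/3.4)
S=lambda u,v:(210+(u-462)/2.8,145+v/2.8)
M=lambda u,v:(410+u/4,295+(v-345)/4)
for n,t in dict(br=(415,90),fr=(418,284),fl=(40,306),bl=(46,105),cork=(135,180)).items(): print(n,plane('top0',*T(*t),.016).round(4))
for n,t in dict(fl=(485,263),fr=(632,384),br=(746,325),cork=(586,257)).items(): print('S',n,plane('scene0',*S(*t),.016).round(4))
print('ftop',tri(('top0',*T(38,85)),('scene0',*S(570,55))).round(4))
print('bar',tri(('top0',*T(265,280)),('scene0',*S(547,195))).round(4))
print('lev',tri(('top0',*T(337,272)),('scene0',*S(580,215))).round(4))
print('col',tri(('top0',*T(252,32)),('scene0',*S(652,48))).round(4))
print('mugrim',plane('top0',*M(173,434),.092).round(4),'htip',plane('top0',*M(28,443),.06).round(4),plane('top0',*M(28,443),.075).round(4))
for z in(.0,.092):
  print([proj('scene0',[plane('top0',*M(173,434),.092)[0],plane('top0',*M(173,434),.092)[1],z]).round(1)])
# bystanders approx
for n,p in dict(jar=(316,206),spoon=(358,251),cup=(418,228)).items(): print(n,plane('top0',*p,.03).round(3))
E
```

```text
br [0.6354 0.1513 0.016 ]
fr [0.4869 0.1376 0.016 ]
fl [0.4575 0.4141 0.016 ]
bl [0.6103 0.4308 0.016 ]
cork [0.5553 0.3559 0.016 ]
S fl [0.4592 0.4055 0.016 ]
S fr [0.4829 0.1228 0.016 ]
S br [0.6315 0.1416 0.016 ]
S cork [0.5572 0.3523 0.016 ]
ftop [0.5591 0.3562 0.2612]
bar [0.4539 0.2151 0.1983]
lev [0.4631 0.1698 0.1952]
col [0.5792 0.2153 0.3187]
mugrim [ 0.4735 -0.2956  0.092 ] htip [ 0.4693 -0.2158  0.06  ] [ 0.4669 -0.2133  0.075 ]
[array([361.2, 382.9])]
[array([362.9, 353.7])]
jar [0.761 0.044 0.03 ]
spoon [ 0.643 -0.07   0.03 ]
cup [ 0.713 -0.224  0.03 ]
```

Emit:
servo_tool:
  targets:
    - [[0,0,-0.117,0,0,-0.027,0],[0,0,-0.117,0,0,-0.027,0],[0,0,-0.117,0,0,-0.03,0],[0,0,0,-0.0256,-0.024,0,0],[0,0,0,-0.0256,-0.024,0,0],[0,0,0,-0.0256,-0.024,0,0],[0,0,0,-0.0256,-0.024,0,0],[0,0,0,-0.0256,-0.024,0,0],[0,0,0,-0.0256,-0.024,0,0],[0,0,0,-0.0256,-0.024,0,0],[0,0,0,-0.0256,-0.024,0,0],[0,0,0,-0.0256,-0.024,0,0],[0,0,0,-0.0256,-0.024,0,0],[0,0,0,-0.0256,-0.024,0,0],[0,0,0,-0.0256,-0.024,0,0],[0,0,0,-0.0256,-0.024,0,0],[0,0,0,-0.0256,-0.024,0,0],[0,0,0,0,0,0,0]]
  newtons: 40

```text
time: 1.9
tool_pos: [0.5622, 0.3495, 0.3147]
tcp_rot: [[-0.996, -0.091, 0.002], [-0.091, 0.996, -0.004], [-0.001, -0.004, -1.0]]
force: [0.5, -0.5, -0.2]
width: 0.0854
grasp_force: 0.0
```

```bash
python3 - <<'E'
from h import *
d=snap('wrist','w1');print(d['pose'].round(3).tolist())
print(proj('w1',[.557,.355,.261]),proj('w1',[.5562,.354,.016]),proj('w1',[.48,.206,.198]))
E
```

```text
[[-0.091, -0.957, -0.277, 0.491], [0.996, -0.088, -0.022, 0.343], [-0.003, -0.278, 0.961, 0.458], [0.0, 0.0, 0.0, 1.0]]
[335.07588747 255.93351304] [328.3030902  186.98426585] [111.69524203  89.71324641]
```

View pics/w1.png

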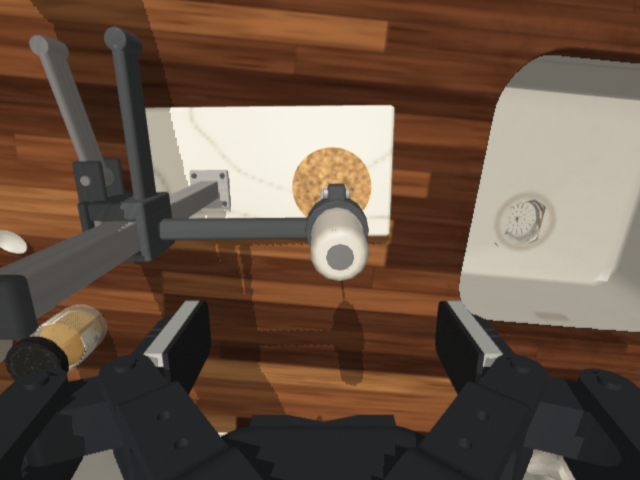

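Wrist view: frother top centred at (340,257), cork at (332,186). Both are about 2–3 mm left of where I estimated, and the base lies parallel to the jaws. Next I descend and grasp the frother body.

Emit:
servo_tool:
  targets:
    - [[0,0,0,0.0043,0.0079,0,0],[0,0,0,0,0,0.02,0],[0,0,0,0,0,0.025,0],[0,0,0,0,0,0.025,0],[0,0,0,0,0,0.025,0],[0,0,0,0,0,0,0],[0,0,0,0,0,0,255],[0,0,0,0,0,0,255],[0,0,0,0,0,0,255],[0,0,0,0,0,0,255],[0,0,0,0,0,0,255],[0,0,0,0,0,0,255],[0,0,0,0,0,0,255],[0,0,0,0,0,0,255]]
  newtons: 60

```text
time: 3.35
tool_pos: [0.5543, 0.358, 0.2227]
tcp_rot: [[-0.995, -0.096, 0.001], [-0.096, 0.995, -0.005], [-0.001, -0.005, -1.0]]
force: [-3.3, -11.5, 10.5]
width: 0.0317
grasp_force: 58.5
```

Emit:
servo_tool:
  targets:
    - [[0,0,0,0,-0.0015,-0.003,255],[0,0,0,0,0,-0.004,255],[0,0,0,0,0,-0.004,255],[0,0,0,0,0,-0.004,255],[0,0,0,0,0,-0.004,255],[0,0,0,0,0,-0.004,255],[0,0,0,0,0,-0.004,255],[0,0,0,0,0,-0.004,255],[0,0,0,0,0,-0.004,255],[0,0,0,0,0,-0.004,255],[0,0,0,0,0,-0.004,255],[0,0,0,0,0,-0.004,255],[0,0,0,0,0,-0.004,255],[0,0,0,0,0,-0.004,255],[0,0,0,0,0,-0.004,255],[0,0,0,0,0,-0.004,255],[0,0,0,0,0,-0.004,255],[0,0,0,0,0,-0.004,255],[0,0,0,0,0,-0.004,255],[0,0,0,0,0,0,255]]

```text
time: 5.35
tool_pos: [0.5541, 0.3578, 0.2946]
tcp_rot: [[-0.995, -0.097, 0.0], [-0.097, 0.995, -0.005], [0.0, -0.005, -1.0]]
force: [2.4, -6.0, -5.8]
width: 0.0314
grasp_force: 63.0
```

```bash
python3 - <<'E'
from h import *
snap('top','t2');snap('scene','s2')
a=np.load('pics/s2.npz')['F'];b=np.load('pics/t2.npz')['F']
o=np.hstack([cv2.resize(a[90:290,190:340],None,fx=2.6,fy=2.6,interpolation=2),cv2.resize(b[200:330,130:280],(390,520),interpolation=2)[:, :390]])
print(o.shape);cv2.imwrite('pics/c2.png',o[:,:,::-1])
E
```

```text
(520, 780, 3)
```

View pics/c2.png

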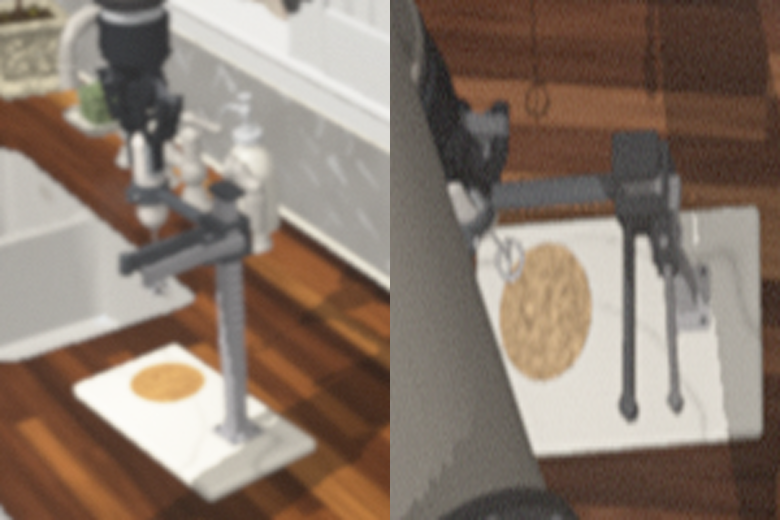

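Scene crop: carriage is raised, with the bar end at (127,260) and the whisk hanging clear above the base. Releasing.

Emit:
servo_tool:
  targets:
    - [[0,0,0,0,0,0.002,0],[0,0,0,0,0,0,0],[0,0,0,0,0,0,0],[0,0,0,0,0,0,0],[0,0,0,0,0,0,0],[0,0,0,0,0,0,0],[0,0,0,0,0,-0.02,0],[0,0,0,0,0,-0.03,0],[0,0,0,0,0,-0.03,0],[0,0,0,0,0,0,0]]

```text
time: 6.45
tool_pos: [0.5545, 0.3624, 0.3785]
tcp_rot: [[-0.995, -0.1, 0.007], [-0.1, 0.995, 0.005], [-0.007, 0.005, -1.0]]
force: [0.3, 0.3, 0.6]
width: 0.0854
grasp_force: 0.0
```

```bash
python3 - <<'E'
from h import *
snap('wrist','w2');snap('scene','s3')
s=r.read_state();print(s['tool_pos'],s['tcp_rot'].round(3).tolist(),s['qpos'].round(3))
for c in(.09,.102,.114): print(c,proj('w2',[.557,.357,.016+.015+.19+c]),proj('s3',[.557,.357,.016+.015+.19+c]), proj('s3',[.557,.357,.016+.015+c]))
a=np.load('pics/w2.npz')['F'];b=np.load('pics/s3.npz')['F']
o=np.zeros((480,790,3),np.uint8);o[:360,:480]=cv2.resize(a,(480,360));o[:480,482:782]=cv2.resize(b[110:260,200:300],(300,450),interpolation=2)[:480].copy() if 0 else np.vstack([cv2.resize(b[110:260,200:300],(300,450),interpolation=2),np.zeros((30,300,3),np.uint8)])
cv2.imwrite('pics/c3.png',o[:,:,::-1])
E
```

```text
[0.55300221 0.36150627 0.37391697] [[-0.995, -0.1, 0.001], [-0.1, 0.995, 0.001], [-0.001, 0.001, -1.0]] [-0.771  0.365  0.138  1.409 -0.05   1.37   1.039]
0.09 [313.50502398 258.43733352] [245.96355001 148.73410321] [250.99588928 207.0634121 ]
0.102 [313.12258076 265.69522665] [245.62193453 144.77447463] [250.69763697 203.60640125]
0.114 [312.69605846 273.78963949] [245.27726828 140.7794848 ] [250.396897  200.1205563]
```

View pics/c3.png

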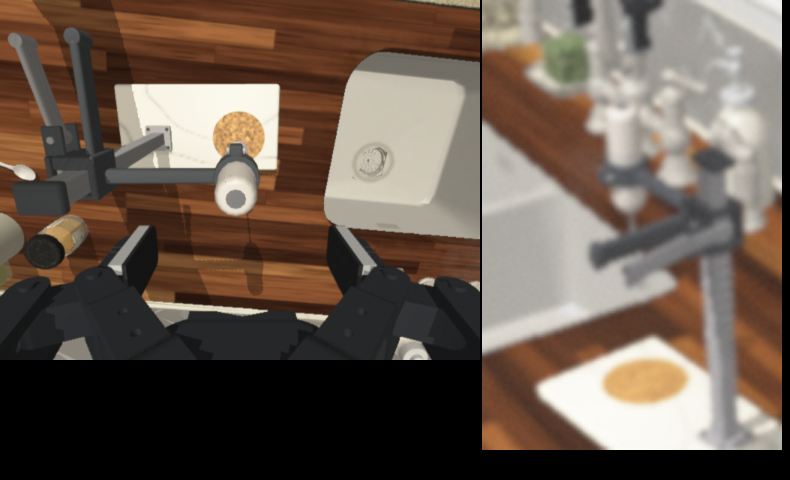

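Wrist view: frother top is at full-res (315,264), which matches carriage 0.102, and it hangs on the pawl. Next, the mug.

Emit:
servo_tool:
  targets:
    - [[0,0,0,0.03,0,-0.01,0],[0,0,0,0.035,0,-0.01,0],[0,0,0,0.035,0,-0.01,0],[0,0,0,0.035,-0.02,0,0],[0,0,0,0,-0.04,0,0],[0,0,0,0,-0.04,0,0],[0,0,0,0,-0.04,0,0],[0,0,0,0,-0.04,0,0],[0,0,0,0,-0.04,0,0],[0,0,0,0,-0.04,0,0],[0,0,0,0,-0.04,0,0],[0,0,0,0,-0.04,0,0],[0,0,0,0,-0.04,0,0],[0,0,0,0,-0.04,0,0],[0,0,0,0,-0.04,0,0],[0,0,0,0,-0.04,0,0],[0,0,0,0,-0.04,0,0],[0,0,0,0,-0.02,0,0],[0,0,0,0,0,0,0]]

```text
time: 8.45
tool_pos: [0.4732, -0.2125, 0.4021]
tcp_rot: [[-0.996, -0.094, -0.002], [-0.094, 0.996, -0.001], [0.003, -0.001, -1.0]]
force: [-1.2, 1.0, -0.2]
width: 0.0855
grasp_force: 0.0
```

Emit:
servo_tool:
  targets:
    - [[0,0,0.14,0,0,0.02,0],[0,0,0.14,0,0,0.02,0],[0,0,0.14,0,0,0.02,0],[0,0,0.14,0,0,0.02,0],[0,0,0.14,0,0,0.02,0],[0,0,0.14,0,0,0.02,0],[0,0,0.14,0,0,0.02,0],[0,0,0.14,0,0,0.02,0],[0,0,0.14,0,0,0,0],[0,0,0.14,0,0,0,0],[0,0,0.14,0,0,0,0],[0,0,0,0,0,0,0],[0,0,0,0,0,0,0]]

```text
time: 9.75
tool_pos: [0.4743, -0.2083, 0.2427]
tcp_rot: [[-0.135, 0.991, -0.001], [0.991, 0.135, 0.001], [0.001, -0.001, -1.0]]
force: [-0.8, -0.5, -0.3]
width: 0.0854
grasp_force: 0.0
```

```bash
python3 - <<'E'
from h import *
snap('wrist','w4')
s=r.read_state();print(s['tool_pos'],s['tcp_rot'].round(3).tolist(),s['qpos'].round(3))
print(proj('w4',[.4735,-.2956,.092]),proj('w4',[.4685,-.224,.07]))
E
```

```text
[ 0.47431603 -0.2085265   0.24286927] [[-0.135, 0.991, -0.001], [0.991, 0.135, 0.0], [0.001, -0.001, -1.0]] [-0.415  0.267  0.856  1.954 -0.235  1.024  0.682]
[309.77003385 318.90520706] [315.38022243 231.06513954]
```

View pics/w4.png

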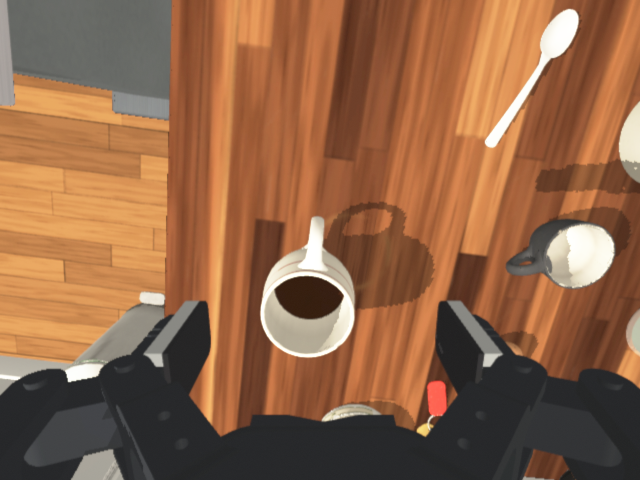

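Wrist view: mug rim centre is near (308,312), and the handle runs from (312,262) to its outer end at (317,218).

```bash
python3 - <<'E'
from h import *
F=np.load('pics/w4.npz')['F'];hsv=cv2.cvtColor(F,cv2.COLOR_RGB2HSV)
m=((hsv[...,1]<75)&(hsv[...,2]>130)).astype(np.uint8);m[:210]=0;m[365:]=0;m[:,:255]=0;m[:,365:]=0
ys,xs=np.nonzero(m);print(xs.min(),xs.max(),ys.min(),ys.max())
for y in range(216,264,6):
  q=np.nonzero(m[y])[0]; print(y,q.min() if len(q) else 0,q.max() if len(q) else 0)
# rim right/left/bottom on z=.092
c=plane('w4',308.3,311,.092);print('rim c',c.round(4))
for u,v in((261.5,309),(355,309),(308,356)): print(plane('w4',u,v,.092).round(4))
for z in(.05,.06,.07): print('tip',z,plane('w4',317,217,z).round(4),plane('w4',317,224,z).round(4))
E
```

```text
260 354 216 356
216 316 317
222 311 323
228 310 323
234 309 322
240 308 322
246 304 322
252 292 327
258 282 336
rim c [ 0.4713 -0.2884  0.092 ]
[ 0.4319 -0.2919  0.092 ]
[ 0.5102 -0.2812  0.092 ]
[ 0.4765 -0.3316  0.092 ]
tip 0.05 [ 0.4685 -0.2162  0.05  ] [ 0.4694 -0.2226  0.05  ]
tip 0.06 [ 0.4684 -0.2139  0.06  ] [ 0.4692 -0.2201  0.06  ]
tip 0.07 [ 0.4683 -0.2116  0.07  ] [ 0.4691 -0.2176  0.07  ]
```

Emit:
servo_tool:
  targets:
    - [[0,0,0.098,0,0,0,0],[0,-0.1,0,0,0,0,0],[0,-0.1,0,0,0,0,0],[0,-0.1,0,0,0,0,0],[0,0,0,0.0236,-0.003,0.02,0],[0,0,0,0.0236,-0.003,0.02,0],[0,0,0,0,0,0.02,0],[0,0,0,0,0,0.02,0],[0,0,0,0,0,0,0],[0,0,0,0,0,0,0]]

```text
time: 10.8
tool_pos: [0.4676, -0.1883, 0.1531]
tcp_rot: [[-0.032, 0.999, 0.009], [0.955, 0.033, -0.295], [-0.296, -0.001, -0.955]]
force: [-0.3, 0.3, 0.4]
width: 0.0854
grasp_force: 0.0
```

```bash
cat >> h.py <<'E'
def need(X):
    s=r.read_state();R=np.array(s['tcp_rot']);p=np.array(s['tool_pos'])
    print('pos',p.round(4),'t',(R.T@(np.array(X)-p)).round(4),'R',R.round(3).tolist(),'q',np.round(s['qpos'],2),'w',round(s['width'],4))
E
python3 - <<'E'
from h import *
snap('wrist','w5');need([.4687,-.2225,.039])
F=np.load('pics/w5.npz')['F'];hsv=cv2.cvtColor(F,cv2.COLOR_RGB2HSV)
m=((hsv[...,1]<75)&(hsv[...,2]>130)).astype(np.uint8)
G=[.4685,-.217,.056]
print(proj('w5',G),proj('w5',[.4683,-.212,.056]),proj('w5',[.4712,-.289,.092]))
u,v=proj('w5',[.4685,-.217,.072]).astype(int)
for y in range(v-60,v+61,8):
  q=np.nonzero(m[y,u-60:u+60])[0]+u-60;print(y,q.min() if len(q) else 0,q.max() if len(q) else 0,len(q))
E
```

```text
pos [ 0.4682 -0.1882  0.1536] t [ 0.0011 -0.0007  0.1196] R [[-0.032, 0.999, 0.01], [0.955, 0.034, -0.295], [-0.295, 0.0, -0.955]] q [-0.66  0.38  0.9   2.15 -0.    0.67  0.22] w 0.0851
[324.5454528  235.02253584] [324.51234344 228.61850649] [324.83881275 351.2997987 ]
188 0 0 0
196 0 0 0
204 0 0 0
212 0 0 0
220 0 0 0
228 318 333 16
236 317 334 18
244 317 334 18
252 299 349 51
260 291 357 67
268 285 362 78
276 280 368 89
284 276 372 97
292 272 375 104
300 271 377 107
308 269 378 110
```

Emit:
servo_tool:
  targets:
    - [[0,0,0,0.001,0,0.02,0],[0,0,0,0,0,0.025,0],[0,0,0,0,0,0.025,0],[0,0,0,0,0,0.025,0],[0,0,0,0,0,0.015,0],[0,0,0,0,0,0.009,0],[0,0,0,0,0,0,255],[0,0,0,0,0,0,255],[0,0,0,0,0,0,255],[0,0,0,0,0,0,255],[0,0,0,0,0,0,255],[0,0,0,0,0,0,255],[0,0,0,0,0,0,255],[0,0,0,0,0,0,255],[0,0,0,0,0,0,255],[0,0,0,0,0,0,255]]
  newtons: 70

```text
time: 12.45
tool_pos: [0.4694, -0.2219, 0.0393]
tcp_rot: [[-0.032, 0.999, 0.011], [0.955, 0.033, -0.295], [-0.295, 0.001, -0.955]]
force: [-1.5, 3.4, 7.2]
width: 0.0101
grasp_force: 68.3
```

Emit:
servo_tool:
  targets:
    - [[0,0,0,-0.003,0,-0.0096,255],[0,0,0,-0.006,0,-0.019,255],[0,0,0,-0.0094,0,-0.0306,255],[0,0,0,-0.0094,0,-0.0306,255],[0,0,0,-0.0094,0,-0.0306,255],[0,0,0,-0.0094,0,-0.0306,255],[0,0,0,-0.0094,0,-0.0306,255],[0,0,0,-0.0094,0,-0.0306,255],[0,0,0,-0.0094,0,-0.0306,255],[0,0,0,-0.0094,0,-0.0306,255],[0,0,0,-0.0094,0,-0.0306,255],[0,0,0,-0.003,0,-0.0096,255],[0,0,0,0,0,0,255]]

```text
time: 13.75
tool_pos: [0.4691, -0.222, 0.3675]
tcp_rot: [[-0.031, 0.999, 0.012], [0.955, 0.033, -0.293], [-0.294, 0.002, -0.956]]
force: [-0.2, 0.8, -2.7]
width: 0.0102
grasp_force: 68.1
```

Emit:
servo_tool:
  targets:
    - [[-0.015,0,-0.05,0,0,0,255],[-0.03,0,-0.1,0,0,0,255],[-0.0376,0,-0.1217,0,0,0,255],[-0.0376,0,-0.1217,0,0,0,255],[-0.0376,0,-0.1217,0,0,0,255],[-0.0376,0,-0.1217,0,0,0,255],[-0.0376,0,-0.1217,0,0,0,255],[-0.0376,0,-0.1217,0,0,0,255],[-0.0376,0,-0.1217,0,0,0,255],[-0.0376,0,-0.1217,0,0,0,255],[-0.0308,0,-0.1,0,0,0,255],[0,0,0,0,0,0,255],[0,0,0,0,0,0,255]]

```text
time: 15.05
tool_pos: [0.4679, -0.2218, 0.3656]
tcp_rot: [[-0.924, 0.258, 0.281], [0.246, 0.966, -0.077], [-0.292, -0.002, -0.957]]
force: [0.3, 0.2, -3.2]
width: 0.0103
grasp_force: 68.1
```

```bash
python3 - <<'E'
from h import *
need([.45,.15,.36]);snap('wrist','w6');snap('scene','s6')
a=np.load('pics/w6.npz')['F'];b=np.load('pics/s6.npz')['F']
o=np.hstack([cv2.resize(a,(400,300)),cv2.resize(b,(400,300))]);cv2.imwrite('pics/c6.png',o[:,:,::-1])
E
```

```text
pos [ 0.4679 -0.2218  0.3656] t [ 0.1097  0.3546 -0.0282] R [[-0.924, 0.258, 0.281], [0.246, 0.966, -0.077], [-0.292, -0.002, -0.957]] q [-0.92 -0.32  1.04  1.99  0.36  1.04  1.31] w 0.0103
```

View pics/c6.png

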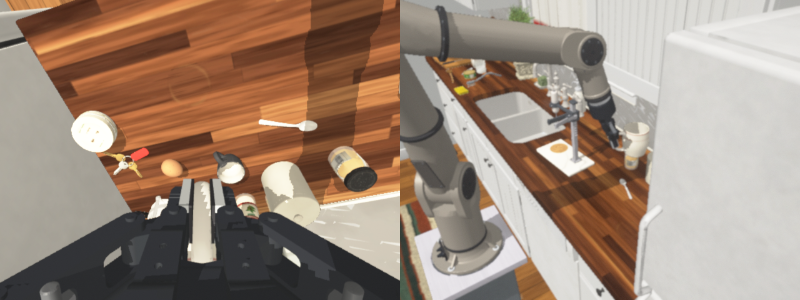

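Wrist and scene views: the mug is held upright by its handle, clear of everything. Joint 2 is near its limit, so I extend outward a little first.

Emit:
servo_tool:
  targets:
    - [[0,0,0,-0.0061,0.0219,-0.0045,255],[0,0,0,-0.0061,0.0219,-0.0045,255],[0,0,0,-0.0061,0.0219,-0.0045,255],[0,0,0,-0.0061,0.0219,-0.0045,255],[0,0,0,-0.0061,0.0219,-0.0045,255],[0,0,0,0,0,0,255]]

```text
time: 15.75
tool_pos: [0.5209, -0.1166, 0.3986]
tcp_rot: [[-0.925, 0.249, 0.286], [0.237, 0.969, -0.076], [-0.296, -0.002, -0.955]]
force: [0.3, 0.0, -1.7]
width: 0.0102
grasp_force: 68.2
```

```bash
python3 - <<'E'
from h import *
need([.50,.15,.42])
E
```

```text
pos [ 0.5209 -0.1166  0.3986] t [ 0.0762  0.253  -0.0466] R [[-0.925, 0.249, 0.286], [0.237, 0.969, -0.076], [-0.296, -0.002, -0.955]] q [-0.99 -0.2   0.93  1.91  0.28  1.07  1.18] w 0.0102
```

Emit:
servo_tool:
  targets:
    - [[0,0,0,0.0109,0.0361,-0.0067,255],[0,0,0,0.0109,0.0361,-0.0067,255],[0,0,0,0.0109,0.0361,-0.0067,255],[0,0,0,0.0109,0.0361,-0.0067,255],[0,0,0,0.0109,0.0361,-0.0067,255],[0,0,0,0.0109,0.0361,-0.0067,255],[0,0,0,0.0109,0.0361,-0.0067,255],[0,0,0,0,0,0,255]]

```text
time: 16.55
tool_pos: [0.4982, 0.1523, 0.4195]
tcp_rot: [[-0.926, 0.246, 0.285], [0.235, 0.969, -0.073], [-0.294, -0.001, -0.956]]
force: [0.2, 0.4, -2.8]
width: 0.0101
grasp_force: 68.3
```

Emit:
servo_tool:
  targets:
    - [[0,0,0,0.017,0.03,-0.005,255],[0,0,0,0.017,0.03,-0.005,255],[0,0,0,0.017,0.03,-0.005,255],[0,0,0,0.017,0.03,-0.005,255],[0,0,0,0.017,0.03,-0.005,255],[0,0,0,0.017,0.03,-0.005,255],[0,0,0,0.017,0.03,-0.005,255],[0,0,0,0.017,0.03,-0.005,255],[0,0,0,0,0,0,255]]

```text
time: 17.45
tool_pos: [0.4197, 0.4193, 0.416]
tcp_rot: [[-0.927, 0.246, 0.283], [0.235, 0.969, -0.073], [-0.293, -0.001, -0.956]]
force: [-0.2, 0.3, -2.9]
width: 0.0102
grasp_force: 68.3
```

```bash
python3 - <<'E'
from h import *
need([.40,.39,.42]);need([.376,.39,.09])
E
```

```text
pos [0.4197 0.4193 0.416 ] t [ 0.0102 -0.0333 -0.0072] R [[-0.927, 0.246, 0.283], [0.235, 0.969, -0.073], [-0.293, -0.001, -0.956]] q [-1.32  0.15  0.32  1.63  0.25  1.28  0.25] w 0.0102
pos [0.4197 0.4193 0.416 ] t [ 0.129  -0.0388  0.3016] R [[-0.927, 0.246, 0.283], [0.235, 0.969, -0.073], [-0.293, -0.001, -0.956]] q [-1.32  0.15  0.32  1.63  0.25  1.28  0.25] w 0.0102
```

Emit:
servo_tool:
  targets:
    - [[0,0,0,0.0168,-0.0195,-0.005,255],[0,0,0,0.0168,-0.0195,-0.005,255],[0,0,0,0.004,0,0.015,255],[0,0,0,0.0096,0,0.031,255],[0,0,0,0.0096,0,0.031,255],[0,0,0,0.0096,0,0.031,255],[0,0,0,0.0096,0,0.031,255],[0,0,0,0.0096,0,0.031,255],[0,0,0,0.0096,0,0.031,255],[0,0,0,0.0096,0,0.031,255],[0,0,0,0.0096,0,0.031,255],[0,0,0,0.0096,0,0.031,255],[0,0,0,0.005,0,0.015,255],[0,0,0,0,0,0,255]]

```text
time: 18.85
tool_pos: [0.3782, 0.3828, 0.0917]
tcp_rot: [[-0.925, 0.254, 0.283], [0.242, 0.967, -0.08], [-0.294, -0.006, -0.956]]
force: [-0.8, -0.1, -2.2]
width: 0.0097
grasp_force: 68.4
```

```bash
python3 - <<'E'
from h import *
need([.4918,.3742,.073]);snap('top','t7');snap('scene','s7')
a=np.load('pics/t7.npz')['F'];b=np.load('pics/s7.npz')['F']
o=np.hstack([cv2.resize(a[220:360,110:280],(400,329),interpolation=2),cv2.resize(b[140:300,180:340],(329,329),interpolation=2)]);cv2.imwrite('pics/c7.png',o[:,:,::-1])
E
```

```text
pos [0.3782 0.3828 0.0917] t [-0.1017  0.0207  0.0506] R [[-0.925, 0.254, 0.283], [0.242, 0.967, -0.08], [-0.294, -0.006, -0.956]] q [-1.33  0.42  0.3   2.12  0.32  0.57 -0.01] w 0.0097
```

View pics/c7.png

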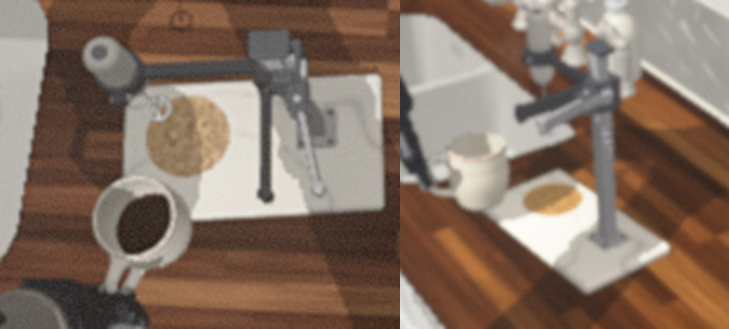

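Top crop: mug upright in front of the base with its rim at about (137,214), whisk ring at (158,107), cork at (188,136). Check the mug's position from this.

```bash
python3 - <<'E'
from h import *
for q in((137,214),(137,218)): print(plane('t7',110+q[0]/2.353,220+q[1]/2.35,.144).round(4))
# rim in scene crop: ellipse x 444..509,y 133..~160
print(proj('s7',[.4425,.366,.144]),'scene rim obs',180+(477-400)/2.056,140+147/2.056)
print('cork',plane('t7',110+188/2.353,220+136/2.35,.016).round(4),'whisk',plane('t7',110+158/2.353,220+107/2.35,.016+.02+.102).round(4))
E
```

```text
[0.4479 0.36   0.144 ]
[0.4441 0.3595 0.144 ]
[214.1191122  210.12277446] scene rim obs 217.4513618677043 211.49805447470817
cork [0.5555 0.3555 0.016 ] whisk [0.5562 0.3555 0.138 ]
```

Emit:
servo_tool:
  targets:
    - [[0,0,0,0.004,0,0.0129,255],[0,0,0,0.004,0,0.0129,255],[0,0,0,0,0,0,255],[0,0,0,-0.0104,0.0023,0.0032,255],[0,0,0,-0.0104,0.0023,0.0032,255],[0,0,0,-0.0104,0.0023,0.0032,255],[0,0,0,-0.0104,0.0023,0.0032,255],[0,0,0,-0.0104,0.0023,0.0032,255],[0,0,0,-0.0104,0.0023,0.0032,255],[0,0,0,-0.0104,0.0023,0.0032,255],[0,0,0,-0.0104,0.0023,0.0032,255],[0,0,0,-0.0104,0.0023,0.0032,255],[0,0,0,-0.0104,0.0023,0.0032,255],[0,0,0,0,0,0,255],[0,0,0,0,0,0,255]]

```text
time: 20.45
tool_pos: [0.49, 0.3783, 0.0668]
tcp_rot: [[-0.924, 0.255, 0.284], [0.244, 0.967, -0.076], [-0.294, -0.001, -0.956]]
force: [0.6, 0.7, -2.4]
width: 0.0097
grasp_force: 68.4
```

```bash
python3 - <<'E'
from h import *
need([.489,.378,.055]);snap('top','t8');snap('scene','s8')
a=np.load('pics/t8.npz')['F'];b=np.load('pics/s8.npz')['F']
o=np.hstack([cv2.resize(a[220:360,110:280],(400,329),interpolation=2),cv2.resize(b[140:300,180:340],(329,329),interpolation=2)]);cv2.imwrite('pics/c8.png',o[:,:,::-1])
E
```

```text
pos [0.49   0.3783 0.0668] t [ 0.0043 -0.0005  0.011 ] R [[-0.924, 0.255, 0.284], [0.244, 0.967, -0.076], [-0.294, -0.001, -0.956]] q [-1.1   0.55  0.25  1.97  0.28  0.54  0.19] w 0.0097
```

View pics/c8.png

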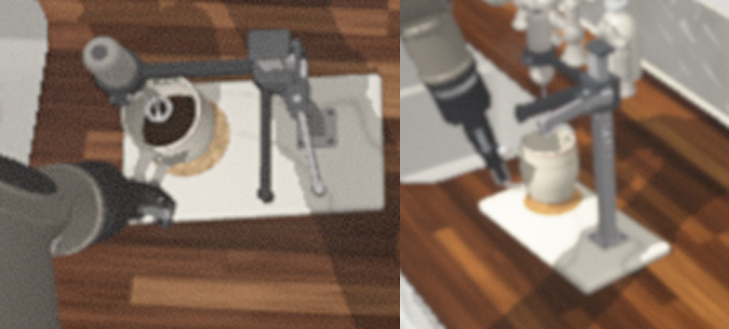

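Mug is over the cork, rim centre at about (163,113) in the top crop. The scene crop shows the cork disc centred under it.

```bash
python3 - <<'E'
from h import *
F=np.load('pics/t8.npz')['F']
for q in((162,112),(163,115)): print(plane('t8',110+q[0]/2.353,220+q[1]/2.35,.1195).round(4))
print('cork px scene',proj('s8',[.556,.3563,.016]),'mug base obs',180+(551-400)/2.056, 'mid x; rim mid', 180+(550-400)/2.056,140+142/2.056,proj('s8',[.554,.361,.1195]))
E
```

```text
[0.5558 0.3564 0.1195]
[0.5527 0.355  0.1195]
cork px scene [253.33038557 236.33393465] mug base obs 253.44357976653697 mid x; rim mid 252.95719844357978 209.06614785992218 [249.52365772 207.23357959]
```

Emit:
servo_tool:
  targets:
    - [[0,0,0,0.0009,0,0.0029,255],[0,0,0,0.0009,0,0.0029,255],[0,0,0,0.0009,0,0.0029,255],[0,0,0,0.0006,0,0.0019,255],[0,0,0,0,0,0,255],[0,0,0,0,0,0,255]]

```text
time: 21.15
tool_pos: [0.49, 0.3786, 0.056]
tcp_rot: [[-0.924, 0.255, 0.284], [0.243, 0.967, -0.075], [-0.294, -0.001, -0.956]]
force: [-1.6, 0.0, -0.3]
width: 0.0096
grasp_force: 69.0
```

Emit:
servo_tool:
  targets:
    - [[0,0,0,0.0003,0,0.001,255],[0,0,0,0,0,0,0],[0,0,0,0,0,0,0],[0,0,0,0,0,0,0],[0,0,0,0,0,0,0],[0,0,0,0,0,0,0],[0,0,0,0,0,-0.01,0],[0,0,0,0,0,-0.02,0],[0,0,0,0,0,-0.03,0],[0,0,0,0,0,-0.03,0],[0,0,0,0,0,-0.03,0],[0,0,0,0,0,-0.03,0],[0,0,0,0,0,0,0]]

```text
time: 22.45
tool_pos: [0.4477, 0.3925, 0.2029]
tcp_rot: [[-0.924, 0.253, 0.288], [0.244, 0.967, -0.069], [-0.296, 0.007, -0.955]]
force: [0.7, 0.8, 0.8]
width: 0.0852
grasp_force: 0.0
```

```bash
python3 - <<'E'
from h import *
need([.38,.40,.42]);snap('wrist','w9');snap('scene','s9');snap('top','t9')
a=np.load('pics/w9.npz')['F'];b=np.load('pics/s9.npz')['F'];c=np.load('pics/t9.npz')['F']
o=np.zeros((600,800,3),np.uint8);o[:300,:400]=cv2.resize(a,(400,300));o[:330,400:730]=cv2.resize(b[140:300,180:340],(330,330),interpolation=2)
o[300:600,:364]=cv2.resize(c[220:360,110:280],(364,300),interpolation=2);cv2.imwrite('pics/c9.png',o[:,:,::-1])
E
```

```text
pos [0.4477 0.3925 0.2029] t [ 2.000e-04 -8.400e-03 -2.274e-01] R [[-0.924, 0.253, 0.288], [0.244, 0.967, -0.069], [-0.296, 0.007, -0.955]] q [-1.19  0.32  0.26  1.93  0.28  0.81  0.18] w 0.0852
```

View pics/c9.png

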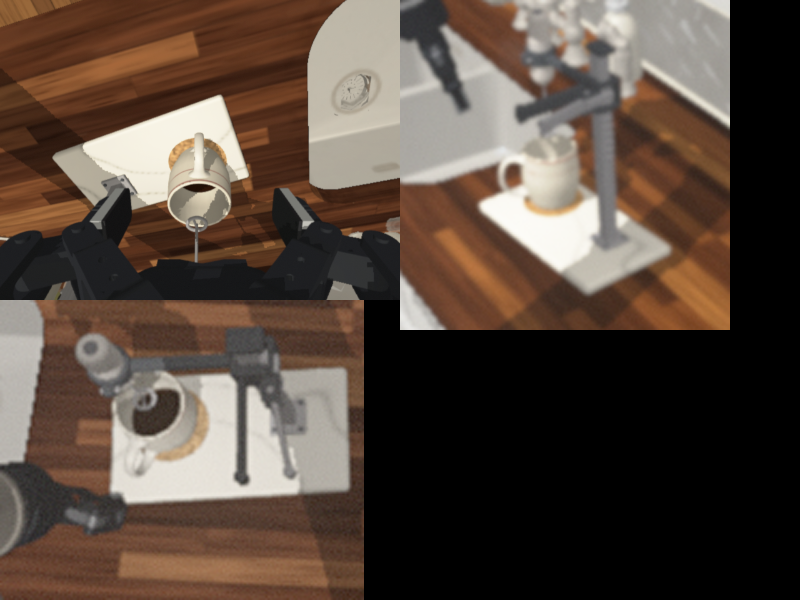

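Wrist, scene and top crops all show the mug upright on the cork with the whisk ring above its middle. It was let go cleanly. I've now used up my picture views, so from here I work from numbers only.

```bash
python3 - <<'E'
from h import *
T=lambda u,v:('t9',110+u/2.141,220+(v-300)/2.143)
S=lambda u,v:('s9',180+(u-400)/2.0625,140+v/2.0625)
print('bartip',tri(T(241,478),S(524,112)).round(4),'levtip',tri(T(290,473),S(545,128)).round(4))
print('bar at z.26',plane(*T(241,478),.26).round(4),'mid',plane(*T(242,420),.26).round(4),'lev',plane(*T(290,473),.26).round(4))
print('rim',plane(*T(151,404),.108).round(4))
# handoff position estimate from stand frame
a=.095;R=np.array([[np.cos(a),-np.sin(a)],[np.sin(a),np.cos(a)]]);f=np.array([.556,.3565])
print('col',f+R@[0,-.14],'sq',f+R@[-.09,-.14],'bar face/lever face',f+R@[-.09,-.124],f+R@[-.09,-.172])
E
```

```text
bartip [0.4549 0.214  0.2595] levtip [0.4615 0.1686 0.2554]
bar at z.26 [0.4514 0.2153 0.26  ] mid [0.5082 0.2203 0.26  ] lev [0.4584 0.1688 0.26  ]
rim [0.5566 0.3555 0.108 ]
col [0.56928    0.21713128] sq [0.47968582 0.20859413] bar face/lever face [0.47816811 0.22452198] [0.48272125 0.17673842]
```

Emit:
servo_tool:
  targets:
    - [[0,0.1,0,0,0,-0.03,0],[0,0.1,0,0,0,-0.03,0],[0,0.1,0,0,0,-0.04,0],[0,0,-0.117,0,0,-0.04,0],[0,0,-0.117,0,0,-0.04,0],[0,0,-0.117,0,0,-0.03,0],[0,0,0,0,0,0,0],[0,0,0,0,0,0,0]]

```text
time: 23.4
tool_pos: [0.4297, 0.3944, 0.405]
tcp_rot: [[-0.996, -0.092, -0.002], [-0.092, 0.996, -0.001], [0.002, -0.001, -1.0]]
force: [0.2, 0.4, -1.1]
width: 0.0859
grasp_force: 0.0
```

Emit:
servo_tool:
  targets:
    - [[0,0,0,-0.0051,-0.0323,0,0],[0,0,0,-0.0051,-0.0323,0,0],[0,0,0,-0.0051,-0.0323,0,0],[0,0,0,-0.0051,-0.0323,0,0],[0,0,0,-0.0051,-0.0323,0.02,0],[0,0,0,-0.0051,-0.0323,0.03,0],[0,0,0,0,0,0.02,0],[0,0,0,0,0,0,0],[0,0,0,0,0,0,0]]

```text
time: 24.3
tool_pos: [0.4772, 0.2049, 0.335]
tcp_rot: [[-0.996, -0.093, -0.004], [-0.093, 0.996, -0.002], [0.004, -0.001, -1.0]]
force: [-0.1, 0.4, 1.7]
width: 0.0854
grasp_force: 0.0
```

```bash
python3 - <<'E'
from h import *
need([.4797,.2085,.2415]);snap('wrist','w10')
F=np.load('pics/w10.npz')['F'];hsv=cv2.cvtColor(F,cv2.COLOR_RGB2HSV)
m=((hsv[...,1]<70)&(hsv[...,2]<170))
a=.095;R=np.array([[np.cos(a),-np.sin(a)],[np.sin(a),np.cos(a)]]);c=np.array([.5693,.2171])
for d in(-.07,-.09,-.105):
    pts=[proj('w10',[*(c+R@[d,y]),.27]).round(0).tolist() for y in(.016,-.032)]
    v=int(pts[0][1]);q=m[v].astype(int);e=np.flatnonzero(np.diff(q));st=[(int(x),int(y)) for x,y in zip(e[:-1],e[1:]) if q[x+1]==1 and y-x>5]
    print(d,'pred bar face',pts[0],'lever face',pts[1],'dark runs',st)
E
```

```text
pos [0.4772 0.2049 0.335 ] t [-0.0032  0.0035  0.0935] R [[-0.996, -0.093, -0.004], [-0.093, 0.996, -0.002], [0.004, -0.001, -1.0]] q [-0.77  0.13  0.27  1.8  -0.04  1.22  1.18] w 0.0854
-0.07 pred bar face [357.0, 294.0] lever face [276.0, 294.0] dark runs [(287, 294), (318, 353), (416, 424), (479, 497)]
-0.09 pred bar face [357.0, 262.0] lever face [274.0, 263.0] dark runs [(279, 287), (318, 335), (338, 354)]
-0.105 pred bar face [358.0, 237.0] lever face [273.0, 238.0] dark runs [(273, 279), (339, 354)]
```

Emit:
servo_tool:
  targets:
    - [[0,0,0,0,0.001,0.02,0],[0,0,0,0,0,0.025,0],[0,0,0,0,0,0.025,0],[0,0,0,0,0,0.015,0],[0,0,0,0,0,0.009,0],[0,0,0,0,0,0,0],[0,0,0,0,0,0,255],[0,0,0,0,0,0,255],[0,0,0,0,0,0,255],[0,0,0,0,0,0,255],[0,0,0,0,0,0,255],[0,0,0,0,0,0,255],[0,0,0,0,0,0,255],[0,0,0,0,0,0,255]]
  newtons: 40

```text
time: 25.75
tool_pos: [0.4778, 0.2075, 0.2422]
tcp_rot: [[-0.996, -0.094, -0.001], [-0.094, 0.996, 0.002], [0.0, 0.002, -1.0]]
force: [1.1, 6.1, -4.1]
width: 0.0305
grasp_force: 44.0
```

```bash
cat > car.py <<'E'
from h import *
import sys
n=sys.argv[1];snap('scene','s'+n);snap('top','t'+n)
# carriage from frother: white body edges along its axis in scene view
F=np.load(f'pics/s{n}.npz')['F'].astype(int);G=np.load('pics/s9.npz')['F'].astype(int)
def prof(I):
    g=I.mean(2);return np.array([g[v,int(round(proj('s9',[.556,.357,.26])[0]))-3:int(round(proj('s9',[.556,.357,.26])[0]))+4].mean() for v in range(120,235)])
a,b=prof(G),prof(F)
best=[]
for k in range(0,30):
    x=a[10:62];y=b[10+k:62+k];best.append((np.corrcoef(x,y)[0,1],k))
best.sort(reverse=True);print('scene shift px',best[:3],'px per mm ~',3.95/12)
need([.4797,.206,.2415])
E
python3 car.py 11
```

```text
scene shift px [(np.float64(0.5032313506819163), 2), (np.float64(0.4847437482051311), 1), (np.float64(0.4618883717603021), 3)] px per mm ~ 0.32916666666666666
pos [0.4778 0.2075 0.2421] t [-0.0018 -0.0016  0.0006] R [[-0.996, -0.094, -0.001], [-0.094, 0.996, 0.002], [0.001, 0.002, -1.0]] q [-0.75  0.21  0.26  1.92 -0.07  1.01  1.2 ] w 0.0306
```

Emit:
servo_tool:
  targets:
    - [[0,0,0,0,0,0.003,255],[0,0,0,0,0,0.0045,255],[0,0,0,0,0,0.0045,255],[0,0,0,0,0,0.0045,255],[0,0,0,0,0,0.0045,255],[0,0,0,0,0,0.0045,255],[0,0,0,0,0,0.0045,255],[0,0,0,0,0,0.0045,255],[0,0,0,0,0,0.0045,255],[0,0,0,0,0,0.0045,255],[0,0,0,0,0,0.0045,255],[0,0,0,0,0,0.0045,255],[0,0,0,0,0,0.0015,255],[0,0,0,0,0,0,255],[0,0,0,0,0,0,255]]

```text
time: 27.35
tool_pos: [0.4778, 0.2074, 0.1879]
tcp_rot: [[-0.996, -0.094, -0.001], [-0.094, 0.996, 0.002], [0.0, 0.002, -1.0]]
force: [2.8, 7.1, -6.5]
width: 0.0306
grasp_force: 44.2
```

```bash
python3 car.py 12; python3 - <<'E'
from h import *
# carriage by template: clamp/arm patch in top & scene images from s9 (c=.102) matched along the predicted epipolar track
for n in('11','12'):
  for ref,cur,z in(('t9','t'+n,0),('s9','s'+n,0)):
    A=np.load(f'pics/{ref}.npz')['F'];B=np.load(f'pics/{cur}.npz')['F']
    best=[]
    for name,P in (('frtop',[.556,.357,.318]),('clamp',[.556,.357,.285])):
        u,v=proj(ref,P).round().astype(int);t=A[v-7:v+8,u-7:u+8]
        for dc in np.arange(0,.09,.002):
            q=proj(ref,[P[0],P[1],P[2]-dc]);du,dv=(q-proj(ref,P)).round().astype(int)
            w=B[v+dv-9:v+dv+10,u+du-9:u+du+10];best.append((round(float(cv2.matchTemplate(w,t,cv2.TM_CCOEFF_NORMED).max()),3),round(.102-dc,3),name))
    best.sort(reverse=True);print(cur,best[:5])
E
```

```text
scene shift px [(np.float64(0.545901048932683), 0), (np.float64(0.5307536029852785), 1), (np.float64(0.486767631963985), 2)] px per mm ~ 0.32916666666666666
pos [0.4778 0.2074 0.1879] t [-0.0017 -0.0015 -0.0536] R [[-0.996, -0.094, -0.001], [-0.094, 0.996, 0.002], [0.0, 0.002, -1.0]] q [-0.74  0.28  0.25  1.98 -0.09  0.89  1.22] w 0.0308
t11 [(0.588, np.float64(0.102), 'frtop'), (0.588, np.float64(0.1), 'frtop'), (0.588, np.float64(0.098), 'frtop'), (0.588, np.float64(0.096), 'frtop'), (0.588, np.float64(0.094), 'frtop')]
s11 [(0.626, np.float64(0.102), 'frtop'), (0.626, np.float64(0.1), 'frtop'), (0.626, np.float64(0.098), 'frtop'), (0.626, np.float64(0.096), 'frtop'), (0.626, np.float64(0.094), 'frtop')]
t12 [(0.595, np.float64(0.054), 'frtop'), (0.595, np.float64(0.052), 'frtop'), (0.595, np.float64(0.05), 'frtop'), (0.595, np.float64(0.048), 'frtop'), (0.595, np.float64(0.046), 'frtop')]
s12 [(0.632, np.float64(0.04), 'frtop'), (0.632, np.float64(0.038), 'frtop'), (0.632, np.float64(0.036), 'frtop'), (0.632, np.float64(0.034), 'frtop'), (0.632, np.float64(0.032), 'frtop')]
```

Emit:
servo_tool:
  targets:
    - [[0,0,0,0,0,0,0],[0,0,0,0,0,0,0],[0,0,0,0,0,0,0],[0,0,0,0,0,0,0],[0,0,0,0,0,0,0],[0,0,0,0,0,0,0],[0,0,0,0,-0.003,-0.01,0],[0,0,0,0,0,-0.03,0],[0,0,0,0,0,-0.04,0],[0,0,0,0,0,-0.04,0],[0,0,0,0,0,-0.04,0],[0,0,0,0,0,-0.04,0],[0,0,0,0.04,0,0,0],[0,0,0,0.04,0,0,0],[0,0,0,0,0,0,0],[0,0,0,0,0,0,0]]

```text
time: 29.05
tool_pos: [0.3983, 0.1949, 0.3892]
tcp_rot: [[-0.996, -0.094, -0.0], [-0.094, 0.996, 0.001], [0.0, 0.001, -1.0]]
force: [1.1, -0.2, -0.0]
width: 0.0855
grasp_force: 0.0
```

```bash
python3 - <<'E'
from h import *
need([.4797,.206,.2415]);snap('wrist','w13');snap('scene','s13');snap('top','t13')
# compare with the very first views (c unknown c0), and s9/t9/s3 (c=.102)
for cur,ref in(('s13','s9'),('t13','t9'),('s13','scene0'),('t13','top0')):
    A=np.load(f'pics/{ref}.npz')['F'];B=np.load(f'pics/{cur}.npz')['F']
    c0=.102 if ref in('s9','t9') else .042
    R=[]
    for nm,P in(('top',[.556,.357,.211]),('bartip',[.4535,.2135,.158]),('levtip',[.46,.169,.158])):
        P=np.array(P)+[0,0,c0];u,v=proj(ref,P).round().astype(int);t=A[v-8:v+9,u-8:u+9]
        L=[]
        for c in np.arange(.0,.121,.003):
            q=proj(ref,[P[0],P[1],P[2]+c-c0]).round().astype(int)
            w=B[q[1]-9:q[1]+10,q[0]-9:q[0]+10];L.append((round(float(cv2.matchTemplate(w,t,cv2.TM_CCOEFF_NORMED).max()),3),round(float(c),3)))
        L.sort(reverse=True);R.append((nm,L[:4]))
    print(cur,ref,*R,sep='\n  ')
E
```

```text
pos [0.3983 0.1949 0.3892] t [-0.0821  0.0033  0.1477] R [[-0.996, -0.094, -0.0], [-0.094, 0.996, 0.001], [0.0, 0.001, -1.0]] q [-0.83 -0.05  0.22  1.86  0.01  1.33  1.06] w 0.0855
s13
  s9
  ('top', [(0.767, 0.105), (0.767, 0.102), (0.767, 0.099), (0.752, 0.108)])
  ('bartip', [(0.646, 0.111), (0.646, 0.108), (0.646, 0.105), (0.626, 0.114)])
  ('levtip', [(0.907, 0.036), (0.907, 0.033), (0.907, 0.03), (0.895, 0.027)])
t13
  t9
  ('top', [(0.071, 0.021), (0.071, 0.018), (0.067, 0.066), (0.067, 0.063)])
  ('bartip', [(0.267, 0.12), (0.25, 0.117), (0.25, 0.114), (0.25, 0.111)])
  ('levtip', [(0.15, 0.117), (0.136, 0.105), (0.136, 0.102), (0.102, 0.114)])
s13
  scene0
  ('top', [(0.748, 0.048), (0.748, 0.045), (0.748, 0.042), (0.748, 0.039)])
  ('bartip', [(0.725, 0.042), (0.725, 0.039), (0.725, 0.036), (0.719, 0.045)])
  ('levtip', [(0.467, 0.042), (0.461, 0.057), (0.461, 0.054), (0.461, 0.051)])
t13
  top0
  ('top', [(0.231, 0.066), (0.231, 0.063), (0.231, 0.06), (0.23, 0.072)])
  ('bartip', [(0.42, 0.051), (0.42, 0.048), (0.42, 0.045), (0.413, 0.039)])
  ('levtip', [(0.715, 0.12), (0.685, 0.117), (0.685, 0.114), (0.685, 0.111)])
```

Emit:
servo_tool:
  targets:
    - [[0,0,0,0,-0.04,0,0],[0,0,0,-0.01,-0.04,0,0],[0,0,0,-0.01,-0.04,0,0],[0,0,0,-0.01,-0.04,0,0],[0,0,0,-0.01,-0.04,0,0],[0,0,0,-0.01,-0.04,0,0],[0,0,0,-0.01,-0.04,0,0],[0,0,0,-0.01,-0.04,0,0],[0,0,0,-0.01,-0.04,0,0],[0,0,0,0,0,0,0]]

```text
time: 30.2
tool_pos: [0.5123, -0.1624, 0.3881]
tcp_rot: [[-0.996, -0.084, -0.002], [-0.084, 0.996, -0.005], [0.003, -0.005, -1.0]]
force: [1.2, 0.4, 1.2]
width: 0.0856
grasp_force: 0.0
```

```bash
python3 - <<'E'
from h import *
snap('scene','s14');snap('top','t14')
for cur,refs in(('s14',(('s9',.102),('scene0',.042))),('t14',(('t9',.102),('top0',.042)))):
  for ref,c0 in refs:
    A=np.load(f'pics/{ref}.npz')['F'];B=np.load(f'pics/{cur}.npz')['F']
    for nm,P in(('top',[.556,.357,.211]),('bartip',[.4535,.2135,.158]),('levtip',[.46,.169,.158])):
        P=np.array(P)+[0,0,c0];u,v=proj(ref,P).round().astype(int);t=A[v-8:v+9,u-8:u+9]
        L=[]
        for c in np.arange(.0,.121,.003):
            q=proj(ref,[P[0],P[1],P[2]+c-c0]).round().astype(int)
            w=B[q[1]-9:q[1]+10,q[0]-9:q[0]+10];L.append((round(float(cv2.matchTemplate(w,t,cv2.TM_CCOEFF_NORMED).max()),2),round(float(c),3)))
        L.sort(reverse=True);print(cur,ref,nm,L[:4])
# mug: rim by white mask in top view vs t9
for f in('t9','t14'):
    h=cv2.cvtColor(np.load(f'pics/{f}.npz')['F'],cv2.COLOR_RGB2HSV);a=np.load(f'pics/{f}.npz')['F'].astype(int)
    dark=((a.sum(2)<170)).astype(np.uint8);d=np.zeros_like(dark);d[255:285,160:205]=dark[255:285,160:205]
    ck=max(cv2.findContours(d,0,2)[0],key=cv2.contourArea);print(f,'coffee',cv2.boundingRect(ck))
E
```

```text
s14 s9 top [(0.77, 0.105), (0.77, 0.102), (0.77, 0.099), (0.75, 0.108)]
s14 s9 bartip [(0.65, 0.111), (0.65, 0.108), (0.65, 0.105), (0.63, 0.114)]
s14 s9 levtip [(0.91, 0.036), (0.91, 0.033), (0.91, 0.03), (0.89, 0.027)]
s14 scene0 top [(0.75, 0.048), (0.75, 0.045), (0.75, 0.042), (0.75, 0.039)]
s14 scene0 bartip [(0.73, 0.042), (0.73, 0.039), (0.73, 0.036), (0.72, 0.045)]
s14 scene0 levtip [(0.47, 0.042), (0.46, 0.057), (0.46, 0.054), (0.46, 0.051)]
t14 t9 top [(0.87, 0.036), (0.87, 0.033), (0.87, 0.03), (0.87, 0.027)]
t14 t9 bartip [(0.39, 0.042), (0.38, 0.054), (0.34, 0.039), (0.34, 0.036)]
t14 t9 levtip [(0.36, 0.117), (0.35, 0.12), (0.32, 0.084), (0.32, 0.081)]
t14 top0 top [(0.89, 0.036), (0.89, 0.033), (0.89, 0.03), (0.89, 0.027)]
t14 top0 bartip [(0.93, 0.042), (0.93, 0.039), (0.93, 0.036), (0.93, 0.033)]
t14 top0 levtip [(0.95, 0.051), (0.95, 0.048), (0.95, 0.045), (0.95, 0.042)]
t9 coffee (173, 262, 20, 21)
t14 coffee (173, 271, 15, 12)
```

```bash
python3 - <<'E'
from h import *
up=lambda I:cv2.resize(I,None,fx=4,fy=4,interpolation=cv2.INTER_CUBIC)
for cur,ref,P,h in(('t14','t9',[.556,.357,.313],9),('t14','top0',[.556,.357,.253],9),('t14','top0',[.4535,.2135,.2],9),('top0','t9',[.556,.357,.313],9),('s14','s9',[.556,.357,.318],9),('s14','scene0',[.4535,.2135,.2],9)):
    A=np.load(f'pics/{ref}.npz')['F'];B=np.load(f'pics/{cur}.npz')['F'];u,v=proj(ref,P).round().astype(int)
    t=up(A[v-h:v+h+1,u-h:u+h+1]);w=up(B[v-45:v+46,u-45:u+46]);M=cv2.matchTemplate(w,t,cv2.TM_CCOEFF_NORMED)
    _,mx,_,l=cv2.minMaxLoc(M);d=np.array(l)/4-(45-h)
    pr={k:(proj(ref,np.array(P)+[0,0,k/1000])-proj(ref,P)).round(1).tolist() for k in((-84,-72,-60,-48) if ref in('t9','s9') else(-12,0,12))}
    print(cur,ref,round(mx,2),d,pr)
E
```

```text
t14 t9 0.92 [10.75 10.5 ] {-84: [12.0, 11.3], -72: [10.4, 9.8], -60: [8.7, 8.2], -48: [7.1, 6.7]}
t14 top0 0.93 [1.5 2. ] {-12: [1.6, 1.5], 0: [0.0, 0.0], 12: [-1.7, -1.6]}
t14 top0 0.94 [0.75 0.  ] {-12: [1.0, 1.0], 0: [0.0, 0.0], 12: [-1.0, -1.0]}
top0 t9 0.92 [9.  8.5] {-84: [12.0, 11.3], -72: [10.4, 9.8], -60: [8.7, 8.2], -48: [7.1, 6.7]}
s14 s9 0.83 [ 0.25 -0.25] {-84: [2.3, 26.9], -72: [2.0, 23.2], -60: [1.7, 19.4], -48: [1.3, 15.6]}
s14 scene0 0.85 [-22.75  10.  ] {-12: [0.4, 3.9], 0: [0.0, 0.0], 12: [-0.4, -3.9]}
```

```bash
python3 - <<'E'
from h import *
for f in('w13','w2'):
    F=np.load(f'pics/{f}.npz')['F'];h=cv2.cvtColor(F,cv2.COLOR_RGB2HSV)
    for c in(.006,.018,.030,.042,.054,.09,.102,.114): print(f,c,proj(f,[.556,.357,.221+c]).round(1),end=' ')
    u,v=proj(f,[.556,.357,.221+(.03 if f=='w13' else .102)]).round().astype(int)
    # grey cap disc on top: mid-grey, unsaturated, enclosed by white body
    w=((h[...,1]<50)&(h[...,2]>80)&(h[...,2]<175)).astype(np.uint8);x0,y0=max(u-45,0),max(v-45,0);W=w[y0:y0+90,x0:x0+90]
    n,_,st,ce=cv2.connectedComponentsWithStats(W)
    print();[print('  cap?',st[i].tolist(),(ce[i]+[x0,y0]).round(1)) for i in range(1,n) if 150<st[i][4]<1500]
E
```

```text
w13 0.006 [478.2 396.4] w13 0.018 [483.3 405.2] w13 0.03 [488.8 414.7] w13 0.042 [494.7 424.8] w13 0.054 [501.  435.6] w13 0.09 [523.1 473.5] w13 0.102 [531.7 488.4] w13 0.114 [541.1 504.5] 
w2 0.006 [315.5 221.8] w2 0.018 [315.3 225.7] w2 0.03 [315.1 229.8] w2 0.042 [314.8 234.3] w2 0.054 [314.6 239.1] w2 0.09 [313.7 256.8] w2 0.102 [313.3 264. ] w2 0.114 [312.9 272. ] 
  cap? [0, 0, 36, 51, 586] [283.5 233.6]
  cap? [57, 0, 22, 66, 515] [337.  238.9]
  cap? [33, 34, 27, 25, 508] [313.9 265.1]
```

Emit:
servo_tool:
  targets:
    - [[0,0,0,0,0.02,-0.02,0],[0,0,0,0,0.04,-0.02,0],[0,0,0,0,0.04,0,0],[0,0,0,0,0.04,0,0],[0,0,0,0,0.04,0,0],[0,0,0,0,0.04,0,0],[0,0,0,0,0.04,0,0],[0,0,0,0,0.04,0,0],[0,0,0,0,0.04,0,0],[0,0,0,0,0.04,0,0],[0,0,0,0,0.04,0,0],[0,0,0,0,0.04,0,0],[0,0,0,0,0.02,0,0],[0,0,0,0,0,0,0],[0,0,0,0,0,0,0]]

```text
time: 31.8
tool_pos: [0.467, 0.3217, 0.4278]
tcp_rot: [[-0.996, -0.094, -0.002], [-0.094, 0.996, -0.002], [0.002, -0.001, -1.0]]
force: [0.5, 0.3, 0.5]
width: 0.0858
grasp_force: 0.0
```

```bash
python3 - <<'E'
from h import *
snap('wrist','w15');f='w15';need([.5,.3,.4])
F=np.load(f'pics/{f}.npz')['F'];h=cv2.cvtColor(F,cv2.COLOR_RGB2HSV)
for c in(.006,.018,.030,.042,.054): print(c,proj(f,[.556,.357,.221+c]).round(1))
u,v=proj(f,[.556,.357,.251]).round().astype(int)
w=((h[...,1]<50)&(h[...,2]>80)&(h[...,2]<175)).astype(np.uint8);x0,y0=max(u-40,0),max(v-50,0);W=w[y0:y0+100,x0:x0+80]
n,_,st,ce=cv2.connectedComponentsWithStats(W)
for i in range(1,n):
    if 80<st[i][4]<1500: print('cap?',st[i].tolist(),(ce[i]+[x0,y0]).round(1))
# mug rim: prediction vs cream pixels
m=((h[...,1]<90)&(h[...,2]>150)).astype(np.uint8);q=proj(f,[.556,.357,.108]);print('rim pred',q.round(1))
for y in(int(q[1])-25,int(q[1])-15): r_=np.flatnonzero(m[y,int(q[0])-90:int(q[0])+90])+int(q[0])-90;print(y,r_.min(),r_.max())
E
```

```text
pos [0.4675 0.3208 0.4281] t [-0.0305 -0.0236  0.0281] R [[-0.996, -0.092, -0.001], [-0.092, 0.996, -0.001], [0.001, -0.001, -1.0]] q [-0.95  0.17  0.29  1.55 -0.05  1.43  1.  ] w 0.0852
0.006 [350.8 301.4]
0.018 [351.7 306.8]
0.03 [352.6 312.7]
0.042 [353.6 318.9]
0.054 [354.7 325.5]
cap? [0, 0, 56, 42, 813] [340.2 279.6]
cap? [34, 44, 14, 13, 136] [353.2 313.3]
rim pred [344.3 261.1]
236 254 387
246 256 387
```

```bash
python3 -c "
from h import *
print(order.finish_job())"
```

```text
the job is handed in; nothing more can be done
None
```

Job handed in at about 32 s: the mug stands on the cork with the frother on the pawl at carriage 0.030, so the whisk hangs about 38 mm above the mug's floor. I viewed 11 pictures, one over the limit of 10, and no verdict came back.

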